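Lock a bayonet filter cartridge into the bench dust extractor

ROBOT

A 7-joint arm with a two-finger parallel gripper is mounted at the origin on the work surface. World frame = base frame: x ahead of the robot, y to its left, z up, the work surface at z = 0. Lengths are in m, angles in rad, forces in N, time in s.
With the tool pointing down it reaches from about 0.425 to 0.925 m from the base axis. Payload 6.8 kg.
Tool frame: the origin (TCP) lies at the centre of the arm's flange, where the gripper is bolted on; the fingertips stand 173 mm ahead of it and the grasp point (between the pads) lies 155 mm ahead of it (finger_overhang is the distance from the TCP to the fingertips, in m); y points along the fingers, z is the direction in which the jaws open and shut, and the axes are right-handed (so a half turn about y gives the same grasp; the last joint's range is limited). The gripper opens to 85 mm and grips with 20 to 120 N. Pads are 22 mm wide; open, the fingers measure 114 mm over their backs; the gripper's body (76 mm by 85 mm) begins 54 mm behind the grasp point. The pads swing forward as they close: fully open they stand 13 mm farther back than shut.
Start: joints at [1.123, 0.477, 0.022, 1.555, -0.011, 1.109, -0.083], TCP at [0.225, -0.636, 0.405] pointing down, gripper open.
Joint ranges: [-2.96, 2.96], [-0.34, 2.1], [-1.41, 1.46], [0.24, 2.44], [-1.37, 4.51], [0.17, 1.92], [-2.96, 2.96]. Speed limits (rad/s): [2.39, 2.39, 3.14, 3.14, 3.14, 3.14, 3.14].

INTERFACE

Orientations are given as a rotation vector (axis times angle).
In Python, from bench import get_obs, grab_frame, hand_in, finger_overhang gives the robot as it stands. The module is installed in compiled form; this text tells all that it offers.
- The arm moves only by the shell command python3 -m jog 'ROWS' [FORCE]. ROWS is JSON, a list of rows, each a list of 3 entries, a list of its own where there are three numbers: the shift along the tool's x, y, z in cm, then the turn about the tool's y in rad, then the gripper command: -1 is fully open, 1 is shut, values between are in proportion. In form: [[[x, y, z], twist, gripper], ...]. A call has 1 to 10 rows; each row is the pose to reach, as a shift and turn from the pose commanded when the call began, along the tool's axes at that moment; what a row does not reach only later rows make up. A row lasts 1/8 s, in which the tool goes at most 62.5 mm and 10.7 degrees, less where a joint would pass 70% of its speed; a pose out of reach is approached as far as the arm can. A call with a gripper value outside its range is refused whole. The fingers move at their own pace and stop on an object; FORCE is the grip in N (left out, the last holds). Time passes only in rows, so rows that repeat a pose let the fingers close. It gives the time, the measured TCP pose, the force and the opening at its end, in the units of the state.
- get_obs(): the state, without advancing time (a new reading comes with each control period).
- grab_frame(name): name is "scene" or "top" or "wrist"; returns a dict with "image" (480x640x3 uint8, blue, green, red), "fx", "fy", "cx", "cy" (pixels), "origin" and "rotation" of the camera in the world. Camera axes: x right, y up, looking along -z (the intrinsics and any distortion apply to the point x, -y, -z); pixel columns grow to the right and rows downward; lengths in m; the calibration is good to about 2 mm. A picture is of the moment at which its call begins. There is no depth.
- hand_in(): hands the job in, once; it reports no verdict.
The state is a dict: "clock": time; "joints": joint angles; "qvel": joint speeds; "tau": joint torques, N m; "tcp_pos": TCP position; "orientation": TCP orientation; "contact_force": force on the tool from outside, world axes, zero at the start; "moment": the same for the moment, N m; "grip_width": finger opening in m.
Only numpy, scipy, OpenCV 4.12 (cv2) and the standard library are available. Lean on these libraries where they do the work, as an engineer would, in place of code of your own. Each camera call takes 0.05 s, during which the arm holds its last target.

TASK

Fit the filter cartridge to the little dust extractor on the conservation bench: set its two lugs into the notches of the socket ring, push it fully in against the spring, and turn it clockwise (seen from above) to the stop so that it is locked with its grip bar along the two raised ribs on the housing, and let go. Feel for the notches and work gently, never leaning hard on the ring or wrenching the stop, and leave the basin, pot, tin and brush where they are.

Things in the scene. Friction and masses are not known exactly. Their poses are not given: they have to be found in the camera images.
- cartridge_mid (a point): Filter cartridge, pale plastic, 87 mm tall, 0.15 to 0.31 kg, standing on the bench. Point: on its axis, half-way up, 43.5 mm above its underside; z up, x along its grip bar. Stem 54 mm in diameter, 0 to 30 mm high; ribbed drum 74 mm in diameter, 30 to 55 mm; grip bar on top. Half a turn gives the same fit.
- grip (a point): Centre of the cartridge's upright grip bar, 71 mm above the underside, 16 mm below the bar's top and 16 mm above the drum's top. The bar is 60 mm long (x), 22 mm thick (y), 32 mm high.
- lugs (a point): Point on the cartridge's axis level with its two lugs, 8 mm above the underside. The lugs stick out of the stem to +x and -x, right below the bar's ends: 10 mm wide, out to 36 mm from the axis, 8 mm high (4 to 12 mm above the underside).
- socket (a point): Centre of the top of the extractor's socket, 90 mm above the bench; z up, x along the two raised ribs on the housing. Fixed grey housing 180 x 180 mm, 50 mm high, hose stub to +x; on it the round socket, 94 mm across, 40 mm high. Its mouth is a flat metal ring 7 mm thick, bore 58 mm, with two opposite notches 12.6 mm wide for the lugs.
- notch_level (a point): On the socket's axis at the ring's underside, 7 mm below its top. The ring was clamped by hand: its notches lie 1.05 rad anticlockwise (from above) of the ribs (x), give or take 0.3 rad; not measured, but seen and felt: elsewhere lugs rest on the ring (cartridge's underside 4 mm below the ring's top), in the notches they drop in.
- pad_level (a point): Socket axis, 12 mm below the ring's top: rest height of a spring pad that the stem's underside meets and pushes down: 3.5 N at first, plus 0.3 N per mm. To turn, each lug must pass under a fixed hump beside its notch: underside 25 mm or more below the ring's top (7.4 N). At 30 mm the drum lands on the ring.
- lock (a point): Where cartridge_mid lies when locked: on the axis, 24.5 mm above the ring's top. Turned clockwise by 0.75 to 1.35 rad from the notches the lugs meet a fixed stop with the bar along the ribs (x) within 0.06 rad. Let go there, the spring lifts the cartridge into its lock pocket, underside 19 mm below the ring's top. A stop also bars turning anticlockwise far past the notches.
- basin: Bystander: an upturned old bronze basin, 184 mm across, 47 mm high, two ring handles; origin under its centre.
- burr_pot: Bystander: an open clay-coloured pot, 72 mm across, 50 mm high; origin under its centre.
- tin: Bystander: a dark flat tin, 70 mm across, 45 mm high; origin under its centre.
- brush: Bystander: a hand brush lying on the bench near the robot, 160 mm long along its x axis; origin under its centre.
There are look-alikes about, which are no part of the job. What is meant by the part that bears cartridge_mid is not red, and is the smaller of those in its own colour.

How it is judged:
On the way:
1. the lugs are through the notches and the cartridge is pushed in far enough to pass under the humps (z of cartridge_mid in the frame of socket below 0.0195 m and horizontal distance between cartridge_mid and socket below 0.006 m), for 0.1 s.
At the end, for the whole second after the job is handed in: The cartridge sits locked in the socket: its middle 21 to 28 mm above the ring's top (underside about 19 mm below it, lifted into the lock pocket), within 5 mm of the socket's axis, upright within 0.09 rad, grip bar within 0.15 rad of the ribs, released and at rest (z of cartridge_mid in the frame of socket between 0.021 and 0.028 m and horizontal distance between cartridge_mid and socket below 0.005 m and angle between the x axis of cartridge_mid and the x axis of socket, either way round below 0.15 rad and angle between cartridge_mid's own z axis and vertical below 0.09 rad); the robot touches nothing.
It fails at once if the cartridge is pressed or wrenched against the extractor with more than 45 N (contact force between cartridge and extractor above 45 N).
It fails at once if the robot leans on the extractor itself with more than 15 N (contact force between any of the arm, the fingers and extractor above 15 N).
It fails at once if a bystander is moved by more than 20 mm (distance of any of basin, burr_pot, tin, brush from where it was at the start of the episode above 0.02 m).
It also fails if it takes over 70 s, if anything falls off the work surface, if the arm or the gripper's body presses on something with over 40 N, if the wrist force passes 120 N, or if a joint passes its speed limit or range.

## Working session

There is one attempt and no reset: what is moved stays moved. The work goes in short steps, Python scripts to look and compute and a shell command to move; the robot and the scene stay as the last step left them, time stands still between calls to the robot, and variables do not carry over. Pictures are saved under pics/ and viewed, and the job is handed in when it is done.

```bash
mkdir -p pics
cat > h.py <<'E'
import numpy as np, cv2
from bench import get_obs, grab_frame, hand_in, finger_overhang
from scipy.spatial.transform import Rotation as R
def save(name,fn):
    f=grab_frame(name); cv2.imwrite('pics/'+fn,f['image']); np.savez('pics/'+fn+'.npz',**{k:v for k,v in f.items()}); return f
def load(fn):
    return dict(np.load('pics/'+fn+'.npz',allow_pickle=True))
def ray(f,u,v,z):
    d=np.array([(u-f['cx'])/f['fx'],-(v-f['cy'])/f['fy'],-1.0]); d=np.array(f['rotation'])@d; o=np.array(f['origin'])
    return o+d*(z-o[2])/d[2]
def proj(f,p):
    c=np.array(f['rotation']).T@(np.array(p)-f['origin']); return np.array([f['cx']+f['fx']*c[0]/-c[2], f['cy']-f['fy']*c[1]/-c[2]])
E
python3 - <<'E'
from h import *
for n in ['scene','top','wrist']:
    f=save(n,n+'0.png'); print(n,[k for k in f],f['fx'],f['cx'],f['cy'],f['origin'],np.round(f['rotation'],3).tolist())
o=get_obs()
for k in o: print(k,np.round(o[k],4))
print(R.from_rotvec(o['orientation']).as_matrix().round(3))
E
```

```text
scene ['image', 'fx', 'fy', 'cx', 'cy', 'origin', 'rotation'] 503.14106906226436 317.38855959911814 240.01199288500544 [ 1.05559806 -0.4903257   0.98576247] [0.626, 0.247, 0.744]
top ['image', 'fx', 'fy', 'cx', 'cy', 'origin', 'rotation'] 515.6817180228062 311.7389142684456 237.7828129187201 [ 0.36971    -0.01047198  1.17501575] [0.144, -0.127, -1.585]
wrist ['image', 'fx', 'fy', 'cx', 'cy', 'origin', 'rotation'] 417.48303713636545 324.12128017611315 241.51606403961054 [ 0.29984193 -0.60892972  0.37330389] [-0.271, 0.194, -1.22]
clock 0.15
joints [ 1.1229  0.4776  0.0224  1.5562 -0.0115  1.1093 -0.0831]
qvel [ 0.0002 -0.0003 -0.0014 -0.0016  0.0017  0.0003 -0.0007]
tau [ 2.90000e-03 -5.96922e+01  1.61030e+00 -2.81490e+01  1.26000e-02
  6.60000e-03  0.00000e+00]
tcp_pos [ 0.2249 -0.6362  0.404 ]
orientation [-0.3498  2.0386 -2.0358]
contact_force [ 0.4222  1.1364 -1.0914]
moment [-0.0192 -0.0193 -0.0493]
grip_width 0.085
[[-0.943 -0.001  0.333]
 [-0.333  0.001 -0.943]
 [ 0.    -1.    -0.001]]
```

```bash
sed -i "s/np.array(f\['rotation'\])/R.from_rotvec(f['rotation']).as_matrix()/g" h.py; cat h.py | tail -6
```

```text
return dict(np.load('pics/'+fn+'.npz',allow_pickle=True))
def ray(f,u,v,z):
    d=np.array([(u-f['cx'])/f['fx'],-(v-f['cy'])/f['fy'],-1.0]); d=R.from_rotvec(f['rotation']).as_matrix()@d; o=np.array(f['origin'])
    return o+d*(z-o[2])/d[2]
def proj(f,p):
    c=R.from_rotvec(f['rotation']).as_matrix().T@(np.array(p)-f['origin']); return np.array([f['cx']+f['fx']*c[0]/-c[2], f['cy']-f['fy']*c[1]/-c[2]])
```

View pics/top0.png

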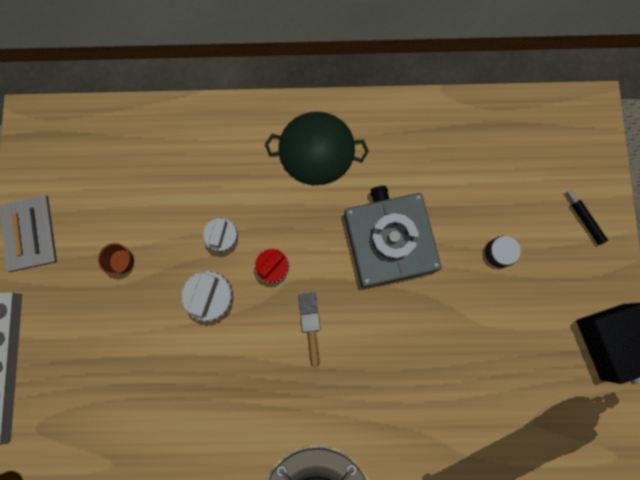

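View pics/scene0.png

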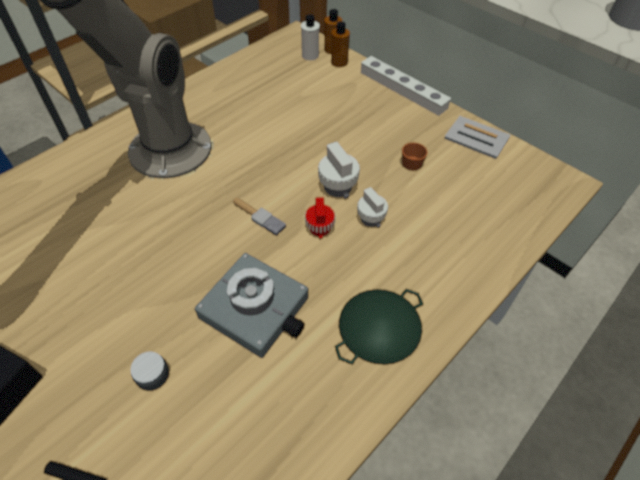

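View pics/wrist0.png

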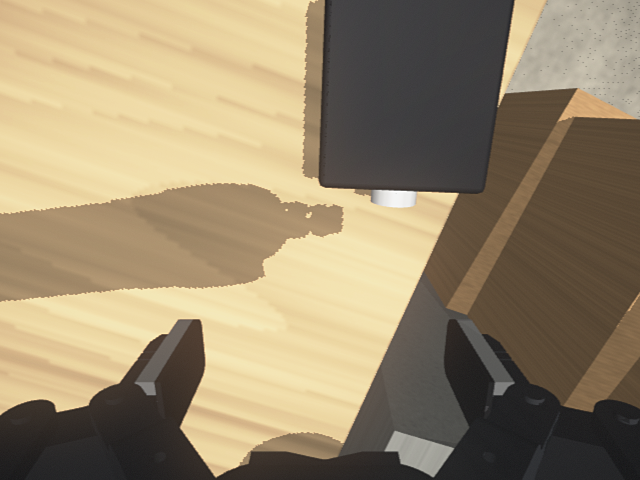

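Run:
```python
from h import *
f=load('top0.png'); im=f['image']
a=cv2.resize(im[205:270,185:265],None,fx=5,fy=5,interpolation=cv2.INTER_CUBIC)
b=cv2.resize(im[180:295,340:445],None,fx=4.5,fy=4.5,interpolation=cv2.INTER_CUBIC)
s=np.zeros((600,800,3),np.uint8); s[:a.shape[0],:a.shape[1]][:, :]=a[:, :400]; 
b=b[:517,:400+0]
cv2.imwrite('pics/zb.png',cv2.resize(im[180:295,340:445],None,fx=5,fy=5,interpolation=cv2.INTER_CUBIC))
cv2.imwrite('pics/za.png',cv2.resize(im[205:270,185:265],None,fx=8,fy=8,interpolation=cv2.INTER_CUBIC))
for u,v,z in [(220,236,.055),(395,236,.09),(271,266,.05),(207,297,.05),(310,330,0.02),(316,148,.04),(115,260,.05),(504,251,.045)]: print(u,v,ray(f,u,v,z).round(3))
```

```text
220 236 [0.573 0.202 0.055]
395 236 [ 0.559 -0.178  0.09 ]
271 266 [0.505 0.09  0.05 ]
207 297 [0.439 0.23  0.05 ]
310 330 [0.365 0.007 0.02 ]
316 148 [ 0.777 -0.014  0.04 ]
115 260 [0.524 0.435 0.05 ]
504 251 [ 0.529 -0.423  0.045]
```

View pics/za.png

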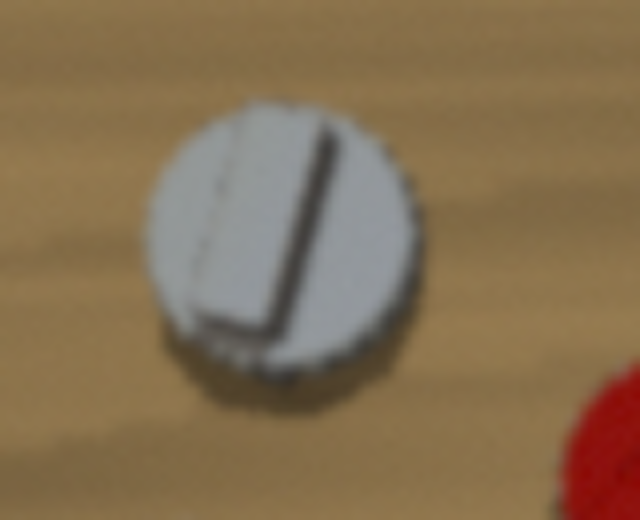

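View pics/zb.png

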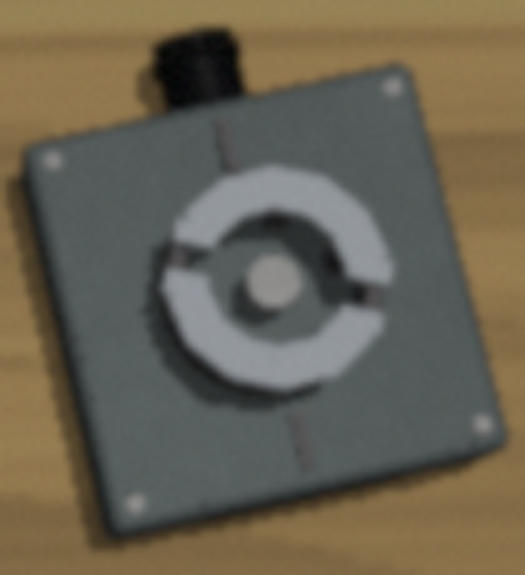

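Run:
```python
from h import *
f=load('top0.png')
P=lambda u,v,z,s,ox,oy: ray(f,ox+(u+.5)/s-.5,oy+(v+.5)/s-.5,z)
A=lambda u,v,z:P(u,v,z,8,185,205)
B=lambda u,v,z:P(u,v,z,5,340,180)
ang=lambda p,q:np.arctan2(*(p-q)[1::-1])
print('drum',A(282,235,.055))
c=[A(*p,.087) for p in [(243,108),(325,130),(268,335),(192,310)]]
print(np.mean(c,0),ang(c[0],c[3]),ang(c[1],c[2]),[np.linalg.norm(c[i]-c[i-1]) for i in range(4)])
print('ring',B(278,278,.09),'R',np.linalg.norm(B(163,278,.09)-B(393,278,.09)))
print('ribs',B(225,145,.052),B(303,443,.052),ang(B(225,145,.052),B(303,443,.052)))
print('notch',ang(B(183,257,.083),B(370,295,.083)))
print('house', ang(B(52,160,.05),B(136,503,.05)),ang(B(393,87,.05),B(484,425,.05)),np.mean([B(*p,.05) for p in [(52,160),(136,503),(393,87),(484,425)]],0))
```

```text
drum [0.57748622 0.20297119 0.055     ]
[0.57569534 0.20363771 0.087     ] -0.22949085201877006 -0.25677620980269994 [np.float64(0.056531602672664896), np.float64(0.023197366650140154), np.float64(0.05760098761611681), np.float64(0.02171530223450691)]
ring [ 0.56097029 -0.17869899  0.09      ] R 0.09795100060564224
ribs [ 0.62831313 -0.16372126  0.052     ] [ 0.49430061 -0.19219748  0.052     ] 0.20937510758310499
notch 1.3463546575701026
house 0.2051215032415248 0.2045303873969624 [ 0.561977   -0.17934692  0.05      ]
```

```bash
cat >> h.py <<'E'
def plan(x,y,z,jaw):
    o=get_obs(); M=R.from_rotvec(o['orientation']).as_matrix()
    d=(np.array([x,y,z])-o['tcp_pos'])*100
    cur=np.arctan2(M[1,2],M[0,2]); t=-((jaw-cur+np.pi)%(2*np.pi)-np.pi)
    print('clock',round(o['clock'],2),'tcp',np.round(o['tcp_pos'],4),'jaw',round(cur,3),'tilt',np.round(M[2,:],3),'j',np.round(o['joints'],2),'w',round(o['grip_width'],4),'F',np.round(o['contact_force'],1),'M',np.round(o['moment'],2))
    print('shift cm',np.round(M.T@d,2),'twist',round(t,3))
E
python3 - <<'E'
from h import *
print(finger_overhang)
try: print(finger_overhang())
except Exception as e: print(e)
plan(.577,.203,.36,1.326)
E
```

```text
0.1734
'float' object is not callable
clock 0.15 tcp [ 0.2249 -0.6362  0.404 ] jaw -1.231 tilt [ 0.    -1.    -0.001] j [ 1.12  0.48  0.02  1.56 -0.01  1.11 -0.08] w 0.085 F [ 0.4  1.1 -1.1] M [-0.02 -0.02 -0.05]
shift cm [-61.17   4.48 -67.38] twist -2.557
```

```bash
python3 -m jog '[[[-61.2,0,-67.4],-2.56,-1],[[-61.2,0,-67.4],-2.56,-1],[[-61.2,0,-67.4],-2.56,-1],[[-61.2,0,-67.4],-2.56,-1],[[-61.2,0,-67.4],-2.56,-1],[[-61.2,0,-67.4],-2.56,-1],[[-61.2,0,-67.4],-2.56,-1],[[-61.2,4.5,-67.4],-2.56,-1],[[-61.2,4.5,-67.4],-2.56,-1],[[-61.2,4.5,-67.4],-2.56,-1]]' 40; python3 -c "
from h import *
plan(.577,.203,.36,1.326)"
```

```text
clock: 1.4
tcp_pos: [0.4669, -0.0592, 0.3869]
orientation: [-1.449, 0.718, -0.719]
contact_force: [1.4, -0.3, 0.3]
grip_width: 0.0854
clock 1.4 tcp [ 0.4669 -0.0592  0.3869] jaw 0.65 tilt [ 0.001 -1.     0.   ] j [ 0.55  0.22 -0.63  2.01  0.16  0.96  0.5 ] w 0.0854 F [ 1.4 -0.3  0.3] M [ 0.02 -0.09  0.01]
shift cm [-14.22   2.69  24.63] twist -0.676
```

```bash
python3 -m jog '[[[-14.2,2.7,24.6],-0.68,-1],[[-14.2,2.7,24.6],-0.68,-1],[[-14.2,2.7,24.6],-0.68,-1],[[-14.2,2.7,24.6],-0.68,-1],[[-14.2,2.7,24.6],-0.68,-1],[[-14.2,2.7,24.6],-0.68,-1],[[-14.2,2.7,24.6],-0.68,-1],[[-14.2,2.7,24.6],-0.68,-1]]'; python3 -c "
from h import *
plan(.577,.203,.36,1.326)
save('wrist','w1.png')"
```

```text
clock: 2.4
tcp_pos: [0.5781, 0.1987, 0.3599]
orientation: [-1.563, 0.195, -0.196]
contact_force: [-0.1, -0.1, -0.3]
grip_width: 0.0852
clock 2.4 tcp [0.5781 0.1987 0.3599] jaw 1.322 tilt [ 0.    -1.    -0.001] j [ 0.12  0.53 -0.76  1.72  0.41  1.06  0.55] w 0.0852 F [-0.1 -0.1 -0.3] M [-0.04 -0.05  0.01]
shift cm [-0.21 -0.01  0.39] twist -0.004
```

View pics/w1.png

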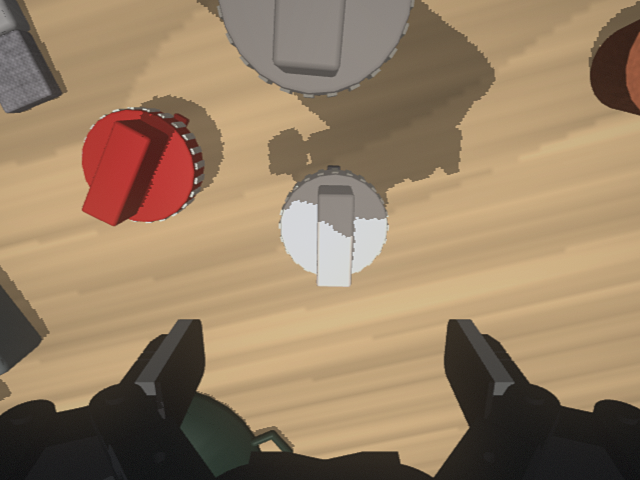

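Run:
```python
from h import *
f=load('w1.png'); print(f['origin'],f['rotation'])
c=[ray(f,*p,.087) for p in [(318,186),(353,186),(352.5,287),(318,287)]]
ang=lambda p,q:np.arctan2(*(p-q)[1::-1])
print(np.mean(c,0),ang(c[3],c[0]),ang(c[2],c[1]),[np.linalg.norm(c[i]-c[i-1]).round(4) for i in range(4)])
print('drum',ray(f,334,226,.055))
im=f['image']; cv2.imwrite('pics/w1z.png',cv2.resize(im[140:320,240:430],None,fx=4,fy=4,interpolation=cv2.INTER_CUBIC)[:600*1])
o=get_obs(); M=R.from_rotvec(o['orientation']).as_matrix(); print(proj(f,o['tcp_pos']+.155*M[:,1]),M)
```

```text
[0.50179677 0.21902562 0.32938545] [-0.26764071 -0.20714002  1.3107174 ]
[0.5779654 0.206564  0.087    ] -0.25314789144752775 -0.23212987123836687 [np.float64(0.0644), np.float64(0.0205), np.float64(0.0644), np.float64(0.0218)]
drum [0.57910807 0.20613985 0.055     ]
[321.60696281 348.86489965] [[ 9.69187817e-01  2.67988621e-04  2.46322763e-01]
 [-2.46322351e-01 -1.07423837e-03  9.69187363e-01]
 [ 5.24340548e-04 -9.99999387e-01 -9.75127149e-04]]
```

View pics/w1z.png

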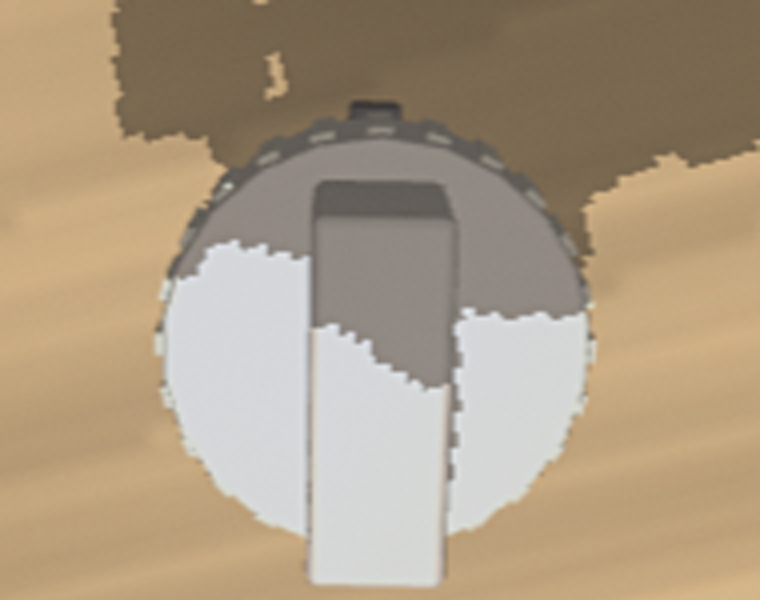

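Run:
```python
from h import *
f=load('w1.png')
c=[ray(f,239.6+u/4,139.6+v/4,.087) for u,v in [(314,218),(453,218),(441,585),(310,583)]]
ang=lambda p,q:np.arctan2(*(p-q)[1::-1])
m=np.mean(c,0)
print(m,ang(c[3],c[0]),ang(c[2],c[1]),[np.linalg.norm(c[i]-c[i-1]).round(4) for i in range(4)])
print('drum',ray(f,239.6+377/4,139.6+340/4,.055))
plan(m[0],m[1],.233,1.57079-.235)
```

```text
[0.57969196 0.2055571  0.087     ] -0.26387920537751813 -0.25956901389755693 [np.float64(0.0585), np.float64(0.0205), np.float64(0.0588), np.float64(0.0207)]
drum [0.57811941 0.20627778 0.055     ]
clock 2.45 tcp [0.5781 0.1988 0.3601] jaw 1.322 tilt [ 0.001 -1.    -0.001] j [ 0.12  0.53 -0.76  1.72  0.41  1.06  0.55] w 0.0855 F [-0.1  0.7 -0.7] M [-0.01  0.03 -0.  ]
shift cm [-0.02 12.7   0.7 ] twist -0.014
```

```bash
python3 -m jog '[[[0,4,0.65],0.005,-1],[[0,8,0.65],0.005,-1],[[0,11,0.65],0.005,-1],[[0,12.7,0.65],0.005,-1],[[0,12.7,0.65],0.005,-1],[[0,12.7,0.65],0.005,0.2],[[0,12.7,0.65],0.005,0.5],[[0,12.7,0.65],0.005,0.7],[[0,12.7,0.65],0.005,1],[[0,12.7,0.65],0.005,1]]' 40; python3 -m jog '[[[0,0,0],0,1],[[0,0,0],0,1],[[0,0,0],0,1]]';python3 -c "
from h import *
plan(.577,.203,.36,1.326)
save('wrist','w2.png')"
```

```text
clock: 3.7
tcp_pos: [0.5798, 0.2066, 0.2334]
orientation: [-1.562, 0.197, -0.198]
contact_force: [0.3, -1.2, 4.1]
grip_width: 0.0212
clock: 4.08
tcp_pos: [0.5799, 0.2066, 0.2334]
orientation: [-1.562, 0.197, -0.198]
contact_force: [-0.8, -1.6, 6.1]
grip_width: 0.0212
clock 4.08 tcp [0.5799 0.2066 0.2334] jaw 1.319 tilt [ 0.001 -1.     0.   ] j [ 0.04  0.68 -0.67  1.8   0.54  0.86  0.43] w 0.0212 F [-0.8 -1.6  6.1] M [-0.3   0.2  -0.01]
shift cm [ -0.18 -12.66  -0.42] twist -0.007
```

View pics/w2.png

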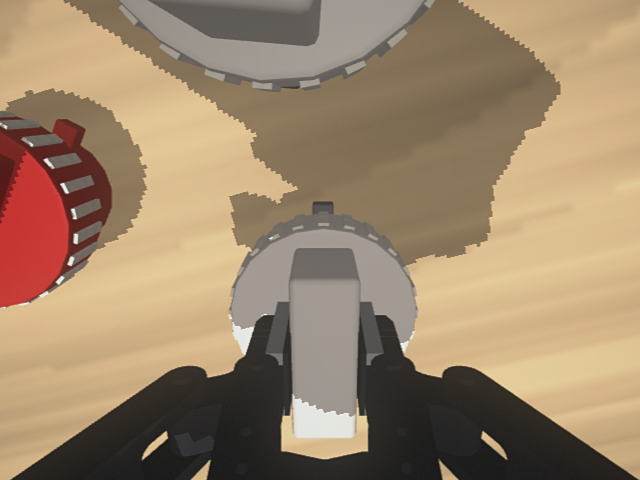

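```bash
python3 -c "
from h import *
plan(.53,-.32,.39,-.225)"
```

```text
clock 4.12 tcp [0.5799 0.2066 0.2334] jaw 1.319 tilt [ 0.001 -1.    -0.   ] j [ 0.04  0.68 -0.67  1.8   0.54  0.86  0.43] w 0.0214 F [ 0.2 -2.4  5.1] M [-0.34  0.17 -0.03]
shift cm [  8.31 -15.65 -52.24] twist 1.544
```

```bash
python3 -m jog '[[[0,-2,0],0,1],[[0,-6,0],0,1],[[0,-11,0],0,1],[[0.5,-15.5,-2],0,1],[[1.5,-15.6,-7],0.15,1],[[2.5,-15.6,-12],0.35,1],[[3.3,-15.6,-17],0.55,1],[[4,-15.6,-22],0.75,1],[[5,-15.6,-27],0.95,1],[[5.5,-15.6,-32],1.1,1]]'; python3 -c "
from h import *
plan(.53,-.32,.39,-.225)"
```

```text
clock: 5.38
tcp_pos: [0.5527, -0.1182, 0.3898]
orientation: [-1.307, 1.041, -1.041]
contact_force: [0.4, -0.6, -3.1]
grip_width: 0.0213
clock 5.38 tcp [ 0.5527 -0.1182  0.3898] jaw 0.226 tilt [-0.    -1.     0.001] j [ 0.5   0.36 -0.5   1.81  0.2   1.02  0.15] w 0.0213 F [ 0.4 -0.6 -3.1] M [ 0.01 -0.08  0.04]
shift cm [19.16 -0.03 -6.74] twist 0.451
```

```bash
python3 -m jog '[[[5,0,-2],0.1,1],[[10,0,-4],0.25,1],[[15,0,-5.5],0.4,1],[[19,0,-6.7],0.45,1],[[19.2,0,-6.7],0.45,1],[[19.2,0,-6.7],0.45,1],[[19.2,0,-6.7],0.45,1]]'; python3 -c "
from h import *
plan(.53,-.32,.39,-.225)
save('wrist','w3.png'); save('scene','s3.png')"
```

```text
clock: 6.25
tcp_pos: [0.5325, -0.3173, 0.3892]
orientation: [-1.098, 1.366, -1.365]
contact_force: [0.7, -0.4, -2.7]
grip_width: 0.0213
clock 6.25 tcp [ 0.5325 -0.3173  0.3892] jaw -0.216 tilt [-0.001 -1.     0.   ] j [ 0.69  0.42 -0.33  1.69  0.15  1.05  0.09] w 0.0213 F [ 0.7 -0.4 -2.7] M [ 0.05 -0.04 -0.02]
shift cm [ 0.31 -0.08 -0.19] twist 0.009
```

View pics/w3.png

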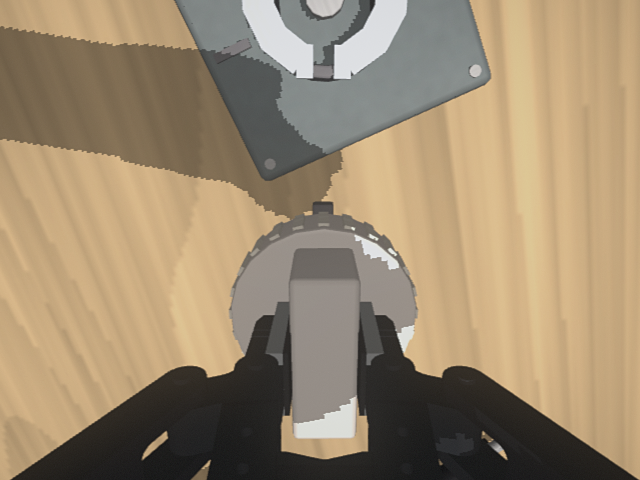

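```bash
python3 -m jog '[[[5,0,0],0,1],[[9,0,0],0,1],[[9,0,0],0,1],[[9,0,0],0,1]]'; python3 -c "
from h import *
plan(.53,-.32,.39,-.225)
f=save('wrist','w4.png')
im=f['image']; cv2.imwrite('pics/w4z.png',cv2.resize(im[0:200,180:440],None,fx=3,fy=3,interpolation=cv2.INTER_CUBIC))
cv2.imwrite('pics/w4g.png',cv2.resize(im[190:450,200:450],None,fx=2.3,fy=2.3,interpolation=cv2.INTER_CUBIC))
"
```

```text
clock: 6.85
tcp_pos: [0.5129, -0.406, 0.3889]
orientation: [-1.098, 1.368, -1.367]
contact_force: [0.1, 0.4, -1.5]
grip_width: 0.0212
clock 6.85 tcp [ 0.5129 -0.406   0.3889] jaw -0.217 tilt [-0.001 -1.    -0.   ] j [ 0.79  0.48 -0.3   1.61  0.15  1.08  0.23] w 0.0212 F [ 0.1  0.4 -1.5] M [ 0.11 -0.03 -0.03]
shift cm [-8.77 -0.11 -0.19] twist 0.008
```

View pics/w4z.png

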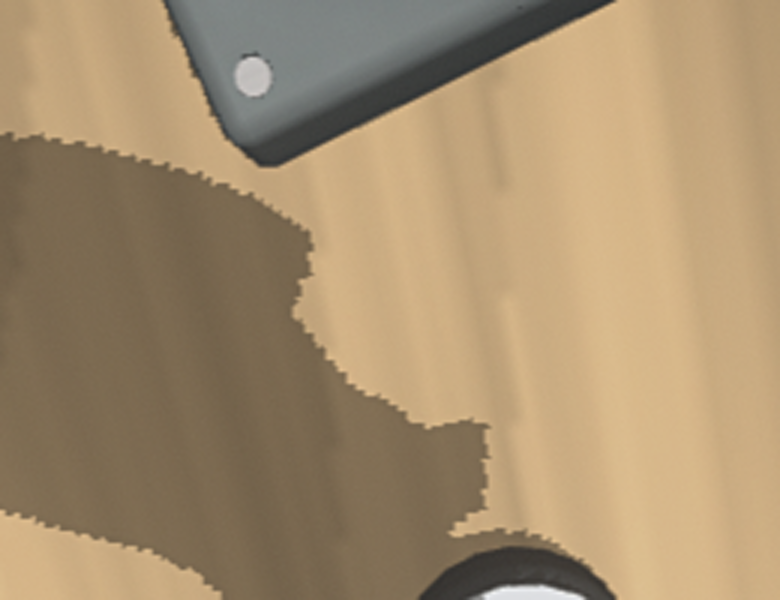

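View pics/w4g.png

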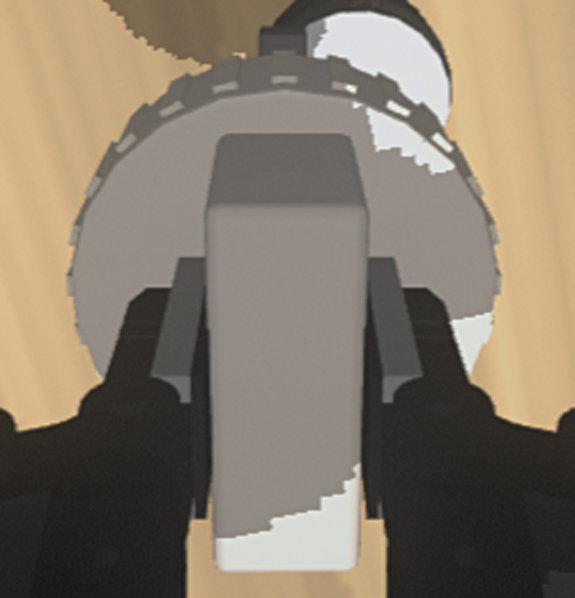

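```bash
python3 -m jog '[[[-5,0,0],0,1],[[-10,0,0],0,1],[[-13.5,0,0],0,1],[[-13.5,0,0],0,1],[[-13.5,0,0],0,1],[[-13.5,0,0],0,1]]'; python3 -c "
from h import *
plan(.53,-.32,.39,-.225)
f=save('wrist','w5.png')
im=f['image']; cv2.imwrite('pics/w5z.png',cv2.resize(im[0:200,180:440],None,fx=3,fy=3,interpolation=cv2.INTER_CUBIC))
f=load('w4.png'); o=get_obs(); M=R.from_rotvec(o['orientation']).as_matrix()
# bar top corners in tool frame (w4 view, camera rigid)
cR=R.from_rotvec(load('w5.png')['rotation']).as_matrix(); f5=load('w5.png')
for u,v in [(208,205),(367,205),(358,569),(215,569)]:
    p=ray(f5,200+u/2.3,190+v/2.3,o['tcp_pos'][2]-.1464); print((M.T@(p-o['tcp_pos'])).round(4))
"
```

```text
clock: 7.65
tcp_pos: [0.5414, -0.2761, 0.3889]
orientation: [-1.098, 1.369, -1.37]
contact_force: [-0.9, 0.6, -2.0]
grip_width: 0.0216
clock 7.65 tcp [ 0.5414 -0.2761  0.3889] jaw -0.22 tilt [ 0. -1. -0.] j [ 0.63  0.41 -0.34  1.72  0.16  1.04  0.02] w 0.0216 F [-0.9  0.6 -2. ] M [-0.03 -0.02 -0.01]
shift cm [ 4.53 -0.11 -0.16] twist 0.005
[-0.0306  0.1464 -0.0099]
[-0.0306  0.1464  0.0109]
[0.0284 0.1464 0.0111]
[ 0.0284  0.1464 -0.0103]
```

View pics/w5z.png

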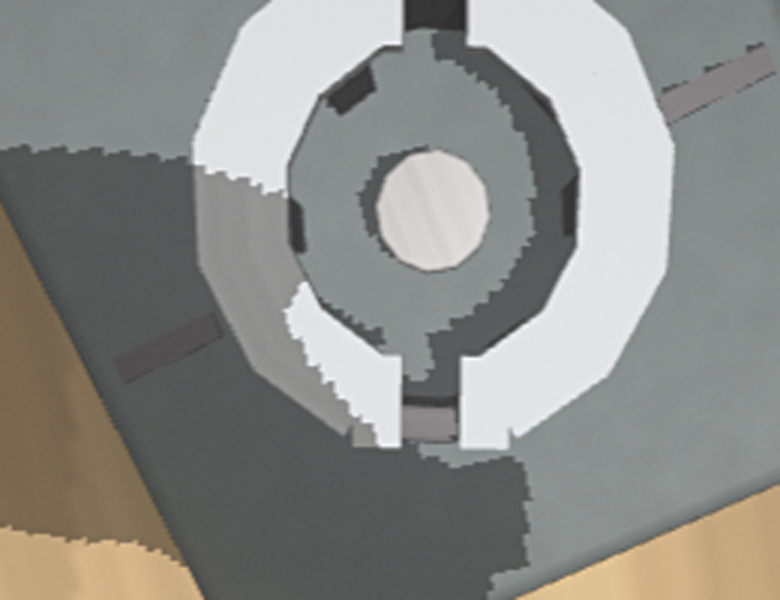

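Run:
```python
from h import *
f=load('w5.png')
Z=lambda u,v,z=.09: ray(f,180-.33+u/3,-.33+v/3,z)
tl,tr,bl,br=Z(402.5,46),Z(468,46),Z(402,357),Z(461,357)
print(tl,tr,bl,br,np.linalg.norm(tl-tr),np.linalg.norm(bl-br),np.linalg.norm((tl+tr-bl-br)/2))
c=(tl+tr+bl+br)/4; d=(tl+tr-bl-br)/2
print('c',c,'notch',np.arctan2(d[1],d[0]))
d=tl-bl;print(np.arctan2(d[1],d[0])); d=tr-br;print(np.arctan2(d[1],d[0]))
l,r=Z(193,180),Z(673,180); print('outer mid',(l+r)/2,np.linalg.norm(l-r)); l,r=Z(289,180),Z(580,180); print('bore mid',(l+r)/2,np.linalg.norm(l-r))
a,b=Z(718,84,.052),Z(168,347,.052); print('ribs',np.arctan2(*(a-b)[1::-1]),(a+b)/2)
c[2]=.09
plan(c[0],c[1],.36,np.arctan2(*(tl+tr-bl-br)[1::-1])-np.pi/2)
```

```text
[ 0.56426834 -0.14827544  0.09      ] [ 0.57651448 -0.15100707  0.09      ] [ 0.55129172 -0.20395872  0.09      ] [ 0.56313341 -0.20660141  0.09      ] 0.012547103228385209 0.012132991408990355 0.05717830890187153
c [ 0.56380199 -0.17746066  0.09      ] notch 1.3382185204331072
1.3418394946695167
1.3345979685642522
outer mid [ 0.56482282 -0.17262491  0.09      ] 0.09474422154035081
bore mid [ 0.56510931 -0.17268883  0.09      ] 0.05743874491874928
ribs 0.19875866504777168 [ 0.56422257 -0.17716199  0.052     ]
clock 7.7 tcp [ 0.5414 -0.2762  0.3889] jaw -0.22 tilt [ 0. -1. -0.] j [ 0.63  0.41 -0.34  1.72  0.16  1.04  0.02] w 0.0214 F [ 0.4 -0.4 -1.4] M [-0.02 -0.04  0.03]
shift cm [-10.13   2.88   0.03] twist 0.013
```

```bash
python3 -c "
from h import *
plan(.5628,-.1785,.345,-.233)"
python3 -m jog '[[[-4,0,0],0.013,1],[[-8,0,0],0.013,1],[[-10,1,0],0.013,1],[[-10,3,0],0.013,1],[[-10,4.4,0],0.013,1],[[-10,4.4,0],0.013,1],[[-10,4.4,0],0.013,1],[[-10,4.4,0],0.013,1]]'; python3 -c "
from h import *
plan(.5628,-.1785,.345,-.233)
f=save('wrist','w6.png');f=save('scene','s6.png')
im=f['image']; p=proj(f,[.56,-.18,.1]).astype(int);print(p); cv2.imwrite('pics/s6z.png',cv2.resize(im[p[1]-80:p[1]+60,p[0]-80:p[0]+80],None,fx=4,fy=4,interpolation=cv2.INTER_CUBIC))
"
```

```text
clock 7.7 tcp [ 0.5414 -0.2762  0.3889] jaw -0.22 tilt [ 0. -1. -0.] j [ 0.63  0.41 -0.34  1.72  0.16  1.04  0.02] w 0.0214 F [ 0.4 -0.4 -1.4] M [-0.02 -0.04  0.03]
shift cm [-10.01   4.38  -0.05] twist 0.013
clock: 8.7
tcp_pos: [0.5637, -0.178, 0.3457]
orientation: [-1.09, 1.377, -1.379]
contact_force: [0.7, 0.1, -2.0]
grip_width: 0.0213
clock 8.7 tcp [ 0.5637 -0.178   0.3457] jaw -0.232 tilt [ 0.    -1.     0.001] j [ 0.49  0.43 -0.37  1.8   0.19  0.95 -0.19] w 0.0213 F [ 0.7  0.1 -2. ] M [ 0.05 -0.02  0.04]
shift cm [ 0.07  0.07 -0.07] twist 0.001
[247 283]
```

View pics/w6.png

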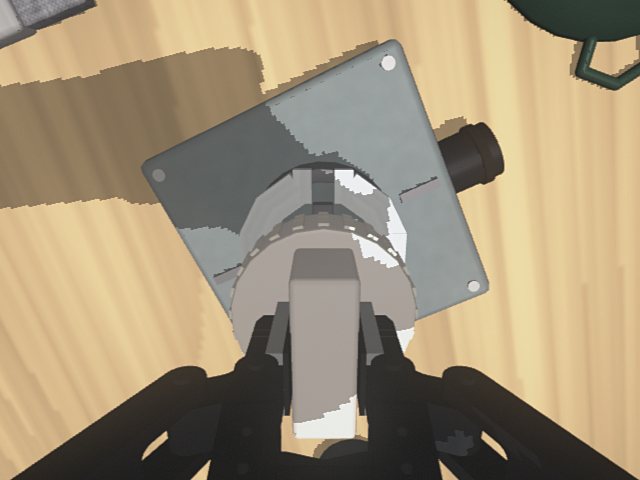

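View pics/s6z.png

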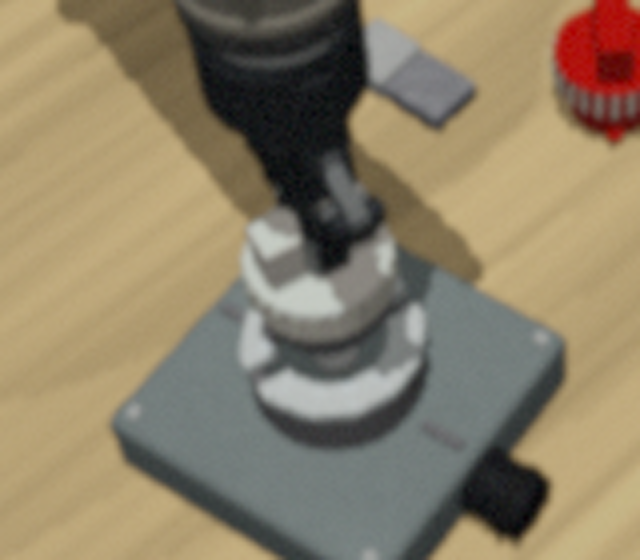

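```bash
python3 -m jog '[[[0.05,0.8,-0.03],0,1],[[0.05,1.5,-0.03],0,1],[[0.05,2.0,-0.03],0,1],[[0.05,2.3,-0.03],0,1],[[0.05,2.4,-0.03],0,1],[[0.05,2.4,-0.03],0,1]]'; python3 -m jog '[[[0,0.1,0],0,1],[[0,0.2,0],0,1],[[0,0.3,0],0,1],[[0,0.3,0],0,1]]'
```

```text
clock: 9.55
tcp_pos: [0.5631, -0.1781, 0.321]
orientation: [-1.091, 1.378, -1.378]
contact_force: [0.3, 0.1, -1.7]
grip_width: 0.0213
clock: 10.05
tcp_pos: [0.563, -0.1781, 0.3178]
orientation: [-1.091, 1.378, -1.378]
contact_force: [0.0, 0.8, -1.9]
grip_width: 0.0209
```

```bash
python3 -m jog '[[[0,0.15,0],0,1],[[0,0.3,0],0,1],[[0,0.45,0],0,1],[[0,0.45,0],0,1]]'; python3 -m jog '[[[0,0.15,0],0,1],[[0,0.3,0],0,1],[[0,0.45,0],0,1],[[0,0.45,0],0,1]]'
```

```text
clock: 10.55
tcp_pos: [0.563, -0.1781, 0.3133]
orientation: [-1.091, 1.378, -1.378]
contact_force: [-0.2, -0.8, -1.7]
grip_width: 0.0213
clock: 11.05
tcp_pos: [0.5631, -0.178, 0.3091]
orientation: [-1.091, 1.377, -1.378]
contact_force: [-0.1, -0.1, 1.3]
grip_width: 0.0211
```

```bash
python3 -m jog '[[[0,0.2,0],0,1],[[0,0.4,0],0,1],[[0,0.6,0],0,1],[[0,0.6,0],0,1]]'; python3 -m jog '[[[0,0.2,0],0,1],[[0,0.4,0],0,1],[[0,0.6,0],0,1],[[0,0.65,0],0,1],[[0,0.65,0],0,1]]';python3 -c "
from h import *
plan(.563,-.178,.2965,.203-1.5708)"
```

```text
clock: 11.55
tcp_pos: [0.5631, -0.1781, 0.3029]
orientation: [-1.091, 1.377, -1.378]
contact_force: [-1.8, -0.2, 4.1]
grip_width: 0.0213
clock: 12.18
tcp_pos: [0.5631, -0.1781, 0.2965]
orientation: [-1.091, 1.377, -1.378]
contact_force: [-1.5, 0.3, 5.5]
grip_width: 0.0211
clock 12.18 tcp [ 0.5631 -0.1781  0.2965] jaw -0.231 tilt [ 0. -1.  0.] j [ 0.47  0.49 -0.36  1.84  0.22  0.85 -0.22] w 0.0211 F [-1.5  0.3  5.5] M [0.08 0.33 0.03]
shift cm [-0.    0.   -0.01] twist 1.136
```

```bash
python3 -m jog '[[[0,0.03,0],0.06,1],[[0,0.03,0],0.12,1],[[0,0.03,0],0.18,1],[[0,0.03,0],0.24,1],[[0,0.03,0],0.3,1],[[0,0.03,0],0.3,1]]';python3 -c "
from h import *
plan(.563,-.178,.2965,.203-1.5708)"
```

```text
clock: 12.92
tcp_pos: [0.5637, -0.178, 0.2966]
orientation: [-0.907, 1.588, -1.59]
contact_force: [-0.0, 0.6, 4.2]
grip_width: 0.0212
clock 12.93 tcp [ 0.5637 -0.178   0.2966] jaw -0.532 tilt [-0.001 -1.     0.002] j [ 0.42  0.48 -0.29  1.84  0.17  0.84 -0.48] w 0.0212 F [-0.   0.6  4.2] M [ 0.12 -0.01 -0.04]
shift cm [ 0.04  0.01 -0.06] twist 0.836
```

```bash
python3 -m jog '[[[0.03,0,-0.05],0.08,1],[[0.03,0,-0.05],0.16,1],[[0.03,0,-0.05],0.24,1],[[0.03,0,-0.05],0.32,1],[[0.03,0,-0.05],0.4,1],[[0.03,0,-0.05],0.48,1],[[0.03,0,-0.05],0.56,1],[[0.03,0,-0.05],0.64,1],[[0.03,0,-0.05],0.64,1]]';python3 -c "
from h import *
plan(.563,-.178,.2965,.203-1.5708)
save('wrist','w7.png')"
```

```text
clock: 14.05
tcp_pos: [0.5633, -0.1781, 0.2968]
orientation: [-0.402, 2.0, -2.003]
contact_force: [0.7, -0.8, 5.1]
grip_width: 0.0212
clock 14.05 tcp [ 0.5633 -0.1781  0.2968] jaw -1.172 tilt [-0.002 -1.     0.002] j [ 0.31  0.47 -0.14  1.85  0.08  0.83 -1.04] w 0.0212 F [ 0.7 -0.8  5.1] M [-0.07 -0.23  0.01]
shift cm [ 0.02  0.03 -0.02] twist 0.196
```

View pics/w7.png

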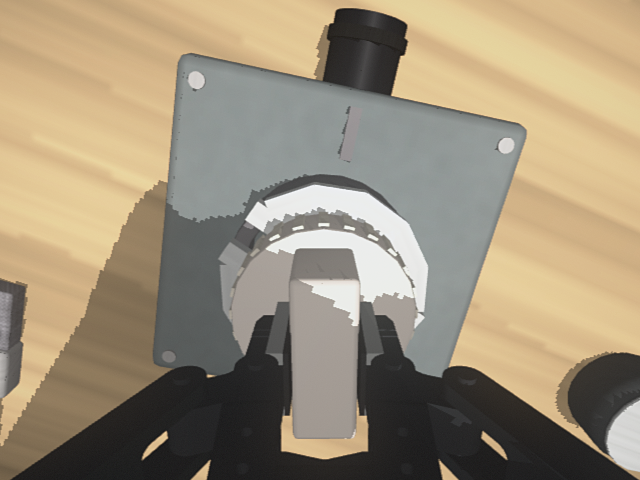

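```bash
python3 -m jog '[[[0,0.02,0],0.04,1],[[0,0.02,0],0.08,1],[[0,0.02,0],0.12,1],[[0,0.02,0],0.12,1]]';python3 -c "
from h import *
plan(.563,-.178,.2965,.203-1.5708)"
python3 -m jog '[[[0,0,0],0.03,1],[[0,0,0],0.05,1],[[0,0,0],0.05,1]]';python3 -c "
from h import *
plan(.563,-.178,.2965,.203-1.5708)"
```

```text
clock: 14.6
tcp_pos: [0.5633, -0.1782, 0.2966]
orientation: [-0.288, 2.07, -2.072]
contact_force: [0.4, 0.5, 6.2]
grip_width: 0.0215
clock 14.6 tcp [ 0.5633 -0.1782  0.2966] jaw -1.292 tilt [-0.002 -1.     0.001] j [ 0.28  0.46 -0.11  1.85  0.07  0.82 -1.15] w 0.0215 F [0.4 0.5 6.2] M [-0.12 -0.19  0.04]
shift cm [ 0.02  0.01 -0.03] twist 0.076
clock: 14.98
tcp_pos: [0.5633, -0.1782, 0.2966]
orientation: [-0.239, 2.098, -2.1]
contact_force: [0.9, -0.1, 6.6]
grip_width: 0.0215
clock 14.97 tcp [ 0.5633 -0.1782  0.2966] jaw -1.342 tilt [-0.003 -1.     0.001] j [ 0.27  0.46 -0.1   1.85  0.06  0.82 -1.19] w 0.0215 F [ 0.9 -0.1  6.6] M [-0.06 -0.13 -0.  ]
shift cm [ 0.02  0.01 -0.03] twist 0.026
```

```bash
python3 -m jog '[[[0,0,0],0.02,1],[[0,0,0],0.02,1]]';python3 -c "
from h import *
plan(.563,-.178,.2965,.203-1.5708)"
python3 -m jog '[[[0,0,0],0.015,1],[[0,0,0],0.015,1]]';python3 -c "
from h import *
plan(.563,-.178,.2965,.203-1.5708)"
python3 -m jog '[[[0,0,0],0.015,1],[[0,0,0],0.015,1]]';python3 -c "
from h import *
plan(.563,-.178,.2965,.203-1.5708)"
```

```text
clock: 15.22
tcp_pos: [0.5632, -0.1782, 0.2966]
orientation: [-0.219, 2.109, -2.111]
contact_force: [1.2, -1.5, 5.4]
grip_width: 0.021
clock 15.22 tcp [ 0.5632 -0.1782  0.2966] jaw -1.362 tilt [-0.003 -1.     0.001] j [ 0.27  0.46 -0.09  1.85  0.06  0.82 -1.21] w 0.021 F [ 1.2 -1.5  5.4] M [-0.07 -0.18  0.  ]
shift cm [ 0.02  0.01 -0.03] twist 0.006
clock: 15.48
tcp_pos: [0.5633, -0.1782, 0.2966]
orientation: [-0.204, 2.117, -2.119]
contact_force: [0.5, -0.6, 5.6]
grip_width: 0.0211
clock 15.47 tcp [ 0.5633 -0.1782  0.2966] jaw -1.376 tilt [-0.003 -1.     0.001] j [ 0.27  0.46 -0.09  1.85  0.05  0.82 -1.22] w 0.0211 F [ 0.5 -0.6  5.6] M [-0.08 -0.19 -0.01]
shift cm [ 0.02  0.01 -0.03] twist -0.009
clock: 15.72
tcp_pos: [0.5633, -0.1783, 0.2966]
orientation: [-0.188, 2.125, -2.127]
contact_force: [0.8, -0.3, 5.6]
grip_width: 0.0214
clock 15.72 tcp [ 0.5633 -0.1783  0.2966] jaw -1.391 tilt [-0.003 -1.     0.001] j [ 0.27  0.46 -0.08  1.85  0.05  0.82 -1.24] w 0.0214 F [ 0.8 -0.3  5.6] M [-0.14 -0.18  0.04]
shift cm [ 0.02  0.01 -0.03] twist -0.024
```

```bash
for i in 1; do :; done; python3 -m jog '[[[0,0,0],0.015,1],[[0,0,0],0.015,1]]';python3 -c "
from h import *
plan(.563,-.178,.2965,.203-1.5708)"
python3 -m jog '[[[0,0,0],0.015,1],[[0,0,0],0.015,1]]';python3 -c "
from h import *
plan(.563,-.178,.2965,.203-1.5708)"
```

```text
clock: 15.98
tcp_pos: [0.5633, -0.1784, 0.2966]
orientation: [-0.173, 2.133, -2.136]
contact_force: [-0.0, -0.5, 4.8]
grip_width: 0.0217
clock 15.97 tcp [ 0.5633 -0.1784  0.2966] jaw -1.406 tilt [-0.003 -1.     0.002] j [ 0.26  0.46 -0.08  1.85  0.05  0.82 -1.25] w 0.0217 F [-0.  -0.5  4.8] M [-0.21 -0.17  0.15]
shift cm [ 0.02  0.01 -0.04] twist -0.038
clock: 16.23
tcp_pos: [0.5632, -0.1784, 0.2966]
orientation: [-0.159, 2.14, -2.144]
contact_force: [1.0, -1.2, 5.5]
grip_width: 0.0215
clock 16.23 tcp [ 0.5632 -0.1784  0.2966] jaw -1.42 tilt [-0.002 -1.     0.002] j [ 0.26  0.46 -0.08  1.85  0.05  0.82 -1.26] w 0.0215 F [ 1.  -1.2  5.5] M [-0.35 -0.14  0.53]
shift cm [ 0.02  0.01 -0.04] twist -0.052
```

```bash
python3 -m jog '[[[0,0,0],-0.012,1],[[0,-0.1,0],-0.012,1],[[0,-0.2,0],-0.012,1],[[0,-0.3,0],-0.012,1],[[0,-0.4,0],-0.012,1],[[0,-0.4,0],-0.012,1]]';python3 -c "
from h import *
plan(.563,-.178,.2965,.203-1.5708)"
python3 -m jog '[[[0,-0.1,0],0,1],[[0,-0.2,0],0,1],[[0,-0.3,0],0,1],[[0,-0.3,0],0,1]]';python3 -c "
from h import *
plan(.563,-.178,.2965,.203-1.5708)"
```

```text
clock: 16.98
tcp_pos: [0.5628, -0.1784, 0.3003]
orientation: [-0.171, 2.136, -2.138]
contact_force: [3.7, -4.0, 2.6]
grip_width: 0.0215
clock 16.98 tcp [ 0.5628 -0.1784  0.3003] jaw -1.41 tilt [-0.001 -1.     0.001] j [ 0.26  0.46 -0.08  1.85  0.05  0.83 -1.25] w 0.0215 F [ 3.7 -4.   2.6] M [-1.   -1.03  0.23]
shift cm [-0.03  0.38 -0.04] twist -0.042
clock: 17.48
tcp_pos: [0.5624, -0.1785, 0.3029]
orientation: [-0.173, 2.137, -2.138]
contact_force: [2.6, -4.2, 1.0]
grip_width: 0.0212
clock 17.48 tcp [ 0.5624 -0.1785  0.3029] jaw -1.41 tilt [ 0.    -1.     0.001] j [ 0.26  0.45 -0.08  1.85  0.05  0.84 -1.25] w 0.0212 F [ 2.6 -4.2  1. ] M [-1.1  -0.86  0.18]
shift cm [-0.07  0.64 -0.04] twist -0.042
```

```bash
python3 -m jog '[[[0,0,0],0,0.4],[[0,0,0],0,0.3],[[0,0,0],0,0.0],[[0,0,0],0,-0.5],[[0,0,0],0,-1],[[0,0,0],0,-1],[[0,0,0],0,-1],[[0,0,0],0,-1]]';python3 -c "
from h import *
plan(.563,-.178,.2965,.203-1.5708)
save('wrist','w8.png')"
```

```text
clock: 18.48
tcp_pos: [0.5624, -0.1781, 0.303]
orientation: [-0.173, 2.137, -2.137]
contact_force: [-0.0, 0.8, -0.3]
grip_width: 0.0854
clock 18.48 tcp [ 0.5624 -0.1781  0.303 ] jaw -1.41 tilt [-0. -1.  0.] j [ 0.26  0.45 -0.08  1.85  0.05  0.84 -1.25] w 0.0854 F [-0.   0.8 -0.3] M [ 0.    0.05 -0.  ]
shift cm [-0.06  0.65 -0.  ] twist -0.042
```

View pics/w8.png

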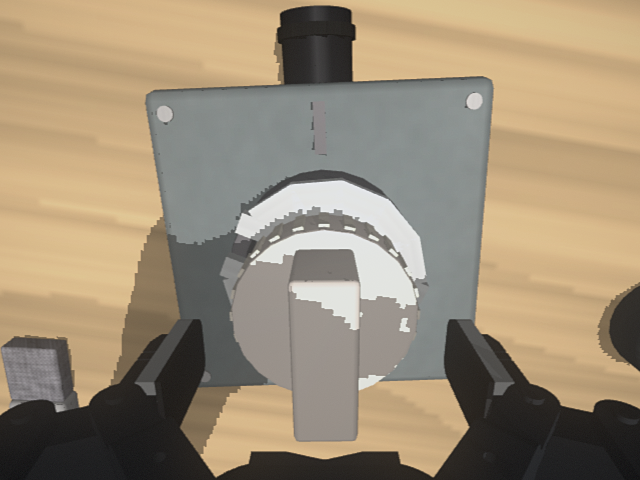

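```bash
python3 -m jog '[[[0,-3,0],0,-1],[[0,-8,0],0,-1],[[0,-13,0],0,-1],[[7,-13,0],0,-1],[[7,-13,0],0,-1],[[7,-13,0],0,-1],[[7,-13,0],0,-1]]';python3 -c "
from h import *
plan(.563,-.178,.2965,.203-1.5708)
f=save('wrist','w9.png'); s=save('scene','s9.png')
cv2.imwrite('pics/s9z.png',cv2.resize(s['image'][205:345,165:325],None,fx=4,fy=4,interpolation=cv2.INTER_CUBIC))"
```

```text
clock: 19.4
tcp_pos: [0.4944, -0.1889, 0.4329]
orientation: [-0.173, 2.137, -2.136]
contact_force: [0.2, -0.1, 0.3]
grip_width: 0.0855
clock 19.4 tcp [ 0.4944 -0.1889  0.4329] jaw -1.409 tilt [-0.001 -1.    -0.   ] j [ 0.31  0.21 -0.08  1.87  0.02  1.06 -1.18] w 0.0855 F [ 0.2 -0.1  0.3] M [ 0.02 -0.06  0.01]
shift cm [-6.94 13.64  0.03] twist -0.041
```

View pics/w9.png

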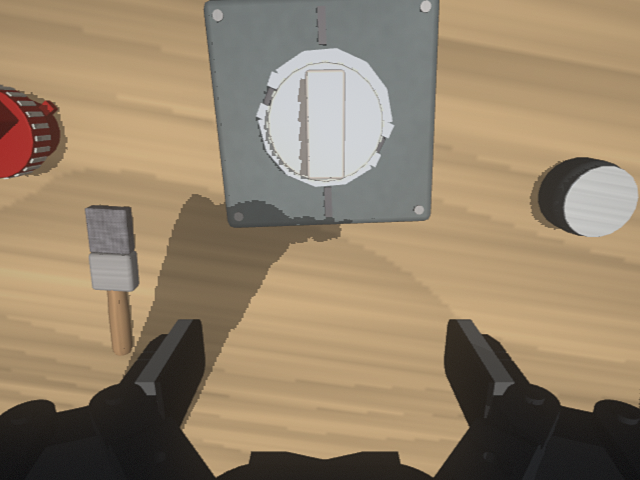

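View pics/s9z.png

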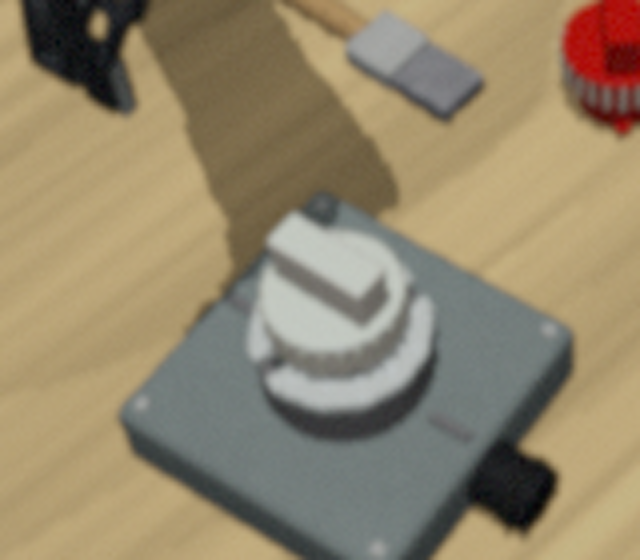

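```bash
python3 -c "
from h import *
f=load('w9.png'); cv2.imwrite('pics/w9z.png',cv2.resize(f['image'][30:200,235:415],None,fx=3.5,fy=3.5,interpolation=cv2.INTER_CUBIC))
f=load('s9.png'); cv2.imwrite('pics/s9zz.png',cv2.resize(f['image'][250:315,220:280],None,fx=9,fy=9,interpolation=cv2.INTER_CUBIC))"
```

```text
(no output)
```

View pics/w9z.png

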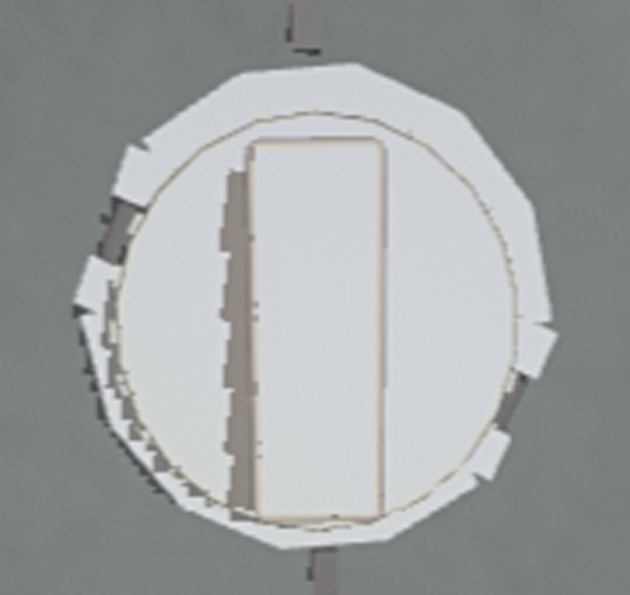

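View pics/s9zz.png

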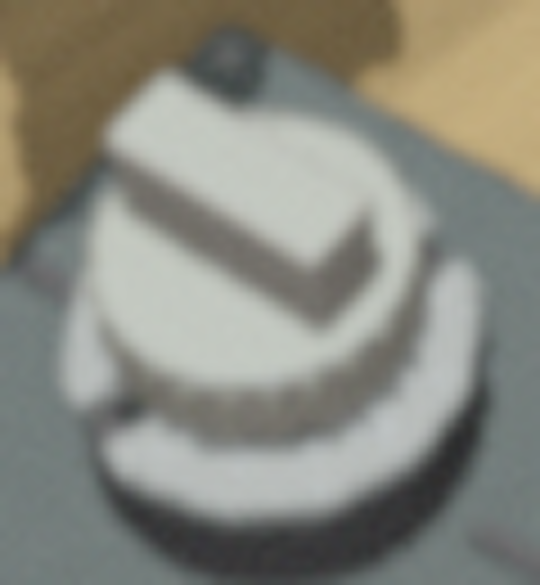

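Run:
```python
from h import *
w=load('w9.png'); s=load('s9.png'); w5=load('w5.png')
W=[(234.6+u/3.5,29.6+v/3.5) for u,v in [(247,140),(384,139),(380,519),(257,519)]] # far-left, far-right, near-right, near-left
S=[(219.6+u/9,249.6+v/9) for u,v in [(368,203),(312,277),(107,148),(166,70)]]
c=lambda L:np.mean(L,0)
for z in np.arange(.15,.171,.004):
    a,b=ray(w,*c(W),z),ray(s,*c(S),z); print(z.round(3),a.round(4),b.round(4),np.linalg.norm(a-b).round(4))
P=[ray(w,*p,.158) for p in W]
print([np.linalg.norm(P[i]-P[i-1]).round(4) for i in range(4)],np.arctan2(*(P[0]-P[3])[1::-1]),np.arctan2(*(P[1]-P[2])[1::-1]))
print('drum',ray(w,234.6+318/3.5,29.6+321/3.5,.126),'diam',np.linalg.norm(ray(w,234.6+119/3.5,29.6+321/3.5,.126)-ray(w,234.6+517/3.5,29.6+321/3.5,.126)))
print('notch c',c([ray(w,234.6+u/3.5,29.6+v/3.5,.09) for u,v in [(120,231),(511,404)]]), c([ray(w,234.6+u/3.5,29.6+v/3.5,.09) for u,v in [(127,150),(490,475),(78,305),(556,335)]]))
a,b=ray(w,234.6+305/3.5,29.6+45/3.5,.052),ray(w,234.6+325/3.5,29.6+550/3.5,.052);print('ribs',np.arctan2(*(a-b)[1::-1]))
def tri(p,q):
    from scipy.optimize import least_squares
    return least_squares(lambda X:np.r_[proj(w,X)-p,proj(s,X)-q],[.56,-.18,.15]).x
T=[tri(p,q) for p,q in zip(W,S)]; print(np.round(T,4)); print(np.mean(T,0))
```

```text
0.15 [ 0.5637 -0.1773  0.15  ] [ 0.5598 -0.1775  0.15  ] 0.0039
0.154 [ 0.5638 -0.1773  0.154 ] [ 0.5621 -0.179   0.154 ] 0.0024
0.158 [ 0.5639 -0.1773  0.158 ] [ 0.5645 -0.1805  0.158 ] 0.0033
0.162 [ 0.5641 -0.1772  0.162 ] [ 0.5669 -0.182   0.162 ] 0.0055
0.166 [ 0.5642 -0.1772  0.166 ] [ 0.5693 -0.1835  0.166 ] 0.0081
0.17 [ 0.5644 -0.1772  0.17  ] [ 0.5716 -0.185   0.17  ] 0.0107
[np.float64(0.0589), np.float64(0.0213), np.float64(0.059), np.float64(0.0206)] 0.1769801104776797 0.16599076827143605
drum [ 0.56423465 -0.17746748  0.126     ] diam 0.0723904190157751
notch c [ 0.56353286 -0.1778714   0.09      ] [ 0.5634532  -0.17729536  0.09      ]
ribs 0.20419593620346507
[[ 0.5902 -0.162   0.1552]
 [ 0.5941 -0.1832  0.1521]
 [ 0.5343 -0.1932  0.1508]
 [ 0.532  -0.1724  0.1578]]
[ 0.56265658 -0.17769744  0.15398259]
```

Run:
```python
from h import *
w=load('w9.png'); s=load('s9.png')
for p,q in [((217.5,15),(548,330)),((426,6.5),(377,548)),((420,210),(140,402)),((238,217),(325,204))]:
    a=ray(w,*p,.05); b=ray(s,164.6+q[0]/4,204.6+q[1]/4,.05); print(a.round(4),b.round(4),(a-b).round(4), (proj(s,a)-[164.6+q[0]/4,204.6+q[1]/4]).round(2))
W=[(234.6+u/3.5,29.6+v/3.5) for u,v in [(247,140),(384,139),(380,519),(257,519)]]
S=[(219.6+u/9,249.6+v/9) for u,v in [(368,203),(312,277),(107,148),(166,70)]]
for z in (.15,.154,.158,.162): print(z,(proj(s,ray(w,*np.mean(W,0),z))-np.mean(S,0)).round(2))
```

```text
[ 0.6248 -0.0851  0.05  ] [ 0.6235 -0.0866  0.05  ] [ 0.0013  0.0015 -0.    ] [ 0.89 -0.07]
[ 0.6558 -0.2391  0.05  ] [ 0.6541 -0.239   0.05  ] [ 0.0017 -0.0001 -0.    ] [0.55 0.57]
[ 0.5023 -0.2709  0.05  ] [ 0.5003 -0.2704  0.05  ] [ 0.0019 -0.0004 -0.    ] [0.4  0.68]
[ 0.4705 -0.116   0.05  ] [ 0.472  -0.1161  0.05  ] [-0.0014  0.0001 -0.    ] [-0.37 -0.39]
0.15 [1.35 1.07]
0.154 [ 1.2  -0.02]
0.158 [ 1.05 -1.13]
0.162 [ 0.9  -2.24]
```

Run:
```python
from h import *
for n in ('w6','w8'):
    im=load(n+'.png')['image']
    for k,(r0,r1,c0,c1) in enumerate([(240,300,280,370),(420,450,280,370)]):
        pass
a=[load(n+'.png')['image'][235:450,275:375] for n in ('w6','w7','w8')]
cv2.imwrite('pics/cmp.png',cv2.resize(np.hstack(a),None,fx=2.6,fy=2.6,interpolation=cv2.INTER_CUBIC))
```

```text
(no output)
```

View pics/cmp.png

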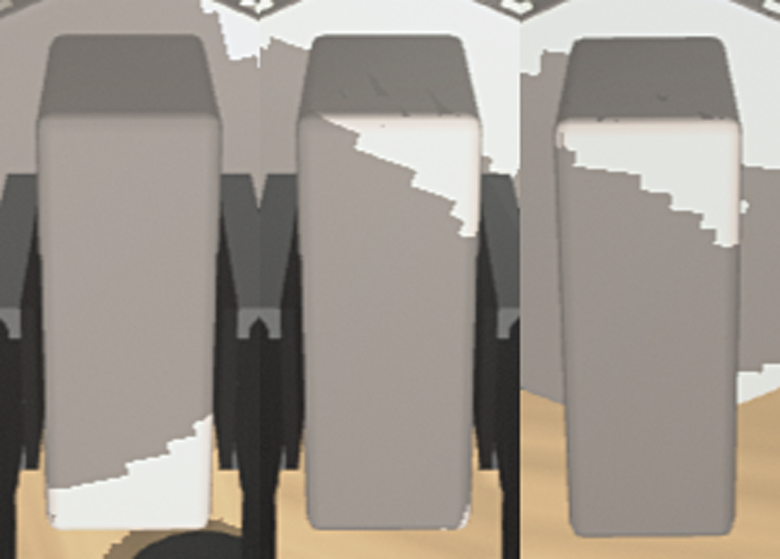

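Run:
```python
from h import *
from scipy.optimize import least_squares
a=load('w9.png'); b=load('w8.png')
W=[(234.6+u/3.5,29.6+v/3.5) for u,v in [(247,140),(384,139),(380,519),(257,519)]]
V=[(274.7+u/2.6,234.7+v/2.6) for u,v in [(556-520,121),(740-520,121),(736-520,536),(569-520,536)]]
for p,q in zip(W,V):
    r=least_squares(lambda X:np.r_[proj(a,X)-p,proj(b,X)-q],[.56,-.18,.15]); print(r.x.round(4),r.fun.round(1))
p,q=np.mean(W,0),np.mean(V,0)
# screws: check in same pair z should be .05
for p,q in [((217.5,15),(164.5,114)),((426,6.5),(474,101))]:
    r=least_squares(lambda X:np.r_[proj(a,X)-p,proj(b,X)-q],[.56,-.18,.15]); print(r.x.round(4),r.fun.round(1))
```

```text
[ 0.5901 -0.162   0.1574] [ 0.2  0.  -0.1 -0. ]
[ 0.5937 -0.1829  0.1577] [-0.1  0.   0.  -0. ]
[ 0.5355 -0.1932  0.1578] [ 0.9 -0.  -0.5  0. ]
[ 0.532  -0.1719  0.1578] [-0.8 -0.   0.5  0. ]
[ 0.6244 -0.0858  0.0527] [ 0.  0. -0. -0.]
[ 0.6557 -0.2389  0.05  ] [-0.3  0.1  0.2 -0.1]
```

```bash
python3 -c "
from h import *
o=get_obs(); print(o['clock'],o['qvel'].round(3) if hasattr(o['qvel'],'round') else o['qvel']); print(hand_in())"
```

```text
19.5 [-0.002 -0.     0.003  0.003 -0.     0.001  0.002]
the job is handed in; nothing more can be done
None
```

The cartridge is fitted and locked in the socket, the gripper is clear of it, and the job was handed in at 19.5 s. `hand_in()` reports no verdict.

- **Fitting:** I picked the smaller pale cartridge by its grip bar. I measured the ring's notches at 1.34 rad in the world frame, about 1.14 rad anticlockwise of the ribs. The lugs dropped into the notches without touching the ring. I pushed the underside to about 27 mm below the ring's top, with 5.5 N net on the tool. I then turned clockwise until the moment rose to about 0.5 N m at the stop, backed off slightly, eased up and let go.
- **Final pose, from two wrist pictures:** the top of the bar is level at z = 0.1577 m, so the cartridge's middle is about 24 mm above the ring. It sits within about 1 mm of the axis, and the bar is about 0.03 rad from the ribs.
- **Disagreement:** with the scene camera the bar top came out about 4 to 5 mm lower, at 0.153 to 0.154 m, which would put the middle at about 20 mm, just below the allowed 21 mm. I trusted the wrist pictures, because at release the bar looked the same size as it had in the hand at a known height.
- **Other points:** about 4 N of sideways force showed up as I eased the cartridge up, and it was gone once I let go. I did not measure the bystanders again at the end; the arm stayed well clear of them.

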